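File the bedside chart

ROBOT

A 7-joint arm with a two-finger parallel gripper is mounted at the origin on the work surface. World frame = base frame: x ahead of the robot, y to its left, z up, the work surface at z = 0. Lengths are in m, angles in rad, forces in N, time in s.
With the tool pointing down it reaches from about 0.4 to 0.9 m from the base axis. Payload 5.5 kg.
Tool frame: the origin (TCP) lies at the very end of the fingers, on their centre line; the grasp point (between the pads) lies 19 mm behind it; z points along the fingers, y is the line along which they close (so a half turn about z gives the same grasp; the last joint's range is limited). The gripper opens to 85 mm and grips with 20 to 120 N. Pads are 22 mm wide; open, the fingers measure 114 mm over their backs; the gripper's body (76 mm by 85 mm) begins 54 mm behind the grasp point. The pads swing forward as they close: fully open they stand 13 mm farther back than shut.
Start: joints at [-0.943, 0.501, -0.427, 1.55, 0.221, 1.138, -0.21], TCP at [0.232, 0.607, 0.231] pointing down, gripper open.
Joint ranges: [-2.88, 2.88], [-0.31, 2.03], [-1.54, 1.56], [0.2, 2.42], [-1.41, 4.55], [0.19, 2.02], [-2.57, 2.57]. Speed limits (rad/s): [2.57, 2.57, 3.14, 3.14, 3.14, 3.14, 3.14].

INTERFACE

Orientations are given as a unit quaternion [x, y, z, w].
In Python, from rig import r gives the robot as it stands. Calls block until the motion is done:
- r.reach(position, orientation): joint-space move of the TCP to a pose.
- r.move_l(position, rotation=None, vel=0.15): straight line of the TCP; rotation=None keeps the orientation; vel is the mean speed in m/s.
- r.goto_joints(angles): joint-space move.
- r.set_gripper(opening, newtons=None): opening from 0.0 (shut) to 1.0 (fully open); newtons is the grip in N (None keeps the last); returns when the fingers have stopped.
- r.pause(seconds).
- r.solve_ik(position, orientation): joint angles nearest the present ones, or None.
- r.observe(): the state.
- r.capture(name): name is "scene" or "top" or "wrist"; returns the picture (400x640x3 uint8, red, green, blue); there is no depth.
- r.camera_info(name): a dict with "fx", "fy", "cx", "cy" (pixels), "R" (3x3) and "t" (3): a world point X has camera coordinates R X + t; the wrist camera has in their place "tool_from_camera" (4x4, takes a point from camera to tool coordinates, whose origin is the TCP and whose axes are the flange's). Camera axes: x right, y down, z forward; pixel columns grow to the right and rows downward; lengths in m; the calibration is good to about 2 mm. A picture is of the moment at which its call begins: read the wrist's pose just before it. camera_info takes no time and is no camera call.
A pose or a line that the arm cannot do raises r.IKError and nothing moves.
- r.close_job(): hands the job in; it is judged then, once.
Trained networks look in the newest picture that a camera, given by its name, has taken for a name from the list of things; names that differ only in an ending like _2 or _b are one class to them, and where a whole thing is asked for, a point or a joint stands for the part that bears it (a point fixed in the world has none). Each returns a list of dicts, best first, with "score" (0 to 1); they miss things now and then, are a little off and sometimes report something else, mostly with a low value. They report only what shows in the picture. A call takes as long as a camera call. They do not tell look-alikes from the thing itself.
- r.look_for(camera, name): "box" ([left, top, width, height] in pixels, round what is visible of it).
- r.outline_of(camera, name): "mask" (400x640 bool, what is visible of it) and "box" ([left, top, width, height] in pixels, round what is visible of it).
- r.mark_of(camera, name): "centre" ([column, row] in pixels: a listed point, or the origin of a listed thing).
The state is a dict: "time": time; "qpos": joint angles; "qvel": joint speeds; "effort": joint torques, N m; "ee_pos": TCP position; "orientation": TCP orientation; "ft_force": force on the tool from outside, world axes, zero at the start; "torque": the same for the moment, N m; "finger_gap": opening from 0.0 (shut) to 1.0 (fully open); "grip_force": force on a finger pad.
Only numpy, scipy, OpenCV 4.12 (cv2) and the standard library are available. Lean on these libraries where they do the work, as an engineer would, in place of code of your own. Each camera call takes 0.05 s, during which the arm holds its last target. There are 200 camera calls.

TASK

Take the blue chart board off the sloping chart stand without knocking the stand or its lamp, and stand it upright, yellow-banded end up, in the slot of the grey chart file so that its foot is fully down on the slot floor. Then slide the file's orange bookend up against it so that it is held upright, and let go of everything. Do not disturb the little cream jar, the steel bowl or the thermometer.

Things in the scene. Friction and masses are not known exactly. Their poses are not given: they have to be found in the camera images.
- board_center (a point): Centre of the blue chart board, a rigid slab 12 mm thick (own x), 155 wide (y), 215 tall (z, to its yellow-banded end); its upper edge is 107.5 mm along +z, its foot 107.5 along -z. White sheet on the +x face. About 0.3 kg. At first it leans on the stand 35 degrees from vertical, upper end towards the robot's side. Its top 80 mm is free on both faces, to pinch across the 12 mm.
- board: The same blue board; origin at the middle of its foot, axes as board_center.
- easel: Fixed chart stand; origin under its base plate (x -60 to +110, y +-105, 10 mm thick). The board's foot rests on a ledge at x +80, z +25 mm with a 13 mm lip on the +x side, so draw the board out along its own plane. The clear sloping back reaches 135 mm up the board. Leaning 35 degrees towards -x.
- lamp (a point): Centre of the stand's white lamp bar, fixed, 200 mm long (y), 35 wide, 14 thick, about 320 mm above the table, carried by two thin upright rods at its ends. It hangs 125 to 160 mm in front of the board's plane, so a gripper straight above the board would hit it; come in along the board's plane instead. Axes as easel.
- slot (a point): Centre of the slot floor (yellow strip) in the fixed grey chart file, 12 mm above the table. z up, y along the slot, x across it, away from the bookend. Slot 16 mm across, 175 long. At x +8 mm a fence rises 88 mm above the floor; at x -8 and y +-87.5 mm are 18 mm lips. A board set in it stays up but may lean a little. The file's base spans x -155 to +25, y +-100 mm.
- bookend (a joint): Slide of the orange bookend, m: 0 with its plate pressing the board flat against the fence, growing as it is drawn back towards the slot's -x, to 0.07 fully open. About 2.5 N of friction; stays where it is left.
- tab (a point): On the axis of the bookend's black push tab, a 14 x 14 mm upright post free from 50 to 93 mm above the table; this point is at 80 mm. Axes as slot; pushing it to +x closes the bookend. The orange plate (120 mm wide, 5 thick, top 111 mm above the table) has its +x face 65 mm ahead of this point; a low carriage, 80 mm wide, top at 50 mm, runs from the plate to 13 mm behind this point.
- cream: small blue jar with white lid, 44 mm across, 50 mm tall, standing between the chart stand and the chart file. A bystander, to be left alone; origin under its centre.
- bowl: steel bowl, 110 mm across, 45 mm tall, at one side. A bystander, to be left alone; origin under its centre.
- thermometer: white hand-held thermometer lying flat, 145 x 30 x 25 mm, at one side. A bystander, to be left alone; origin under its centre.
Mind the look-alikes: they are no part of the job. Leave any purple look-alike of the board alone.

How it is judged:
By the outcome, as a careful person would: the job done as asked, in the order asked, and still so for the second after the job is handed in, with the robot touching nothing.
It also fails if it takes over 64 s, if anything falls off the work surface, if the arm or the gripper's body presses on something with over 40 N, if the wrist force passes 120 N, or if a joint passes its speed limit or range.

## Working session

There is one attempt and no reset: what is moved stays moved. The work goes in short steps, each a Python script; the robot and the scene stay as the last script left them, time stands still between calls to the robot, and variables do not carry over. Pictures are saved under pics/ and viewed, at most 10 in all, crops included, and the job is handed in when it is done.

```bash
ls; mkdir -p pics; python3 - <<'E'
from rig import r
import cv2,numpy as np
np.set_printoptions(precision=4,suppress=True)
for c in("scene","top"):
    im=r.capture(c); cv2.imwrite(f"pics/{c}0.png",cv2.cvtColor(im,cv2.COLOR_RGB2BGR))
    print(c,r.camera_info(c))
    for n in("board_center","board","easel","lamp","slot","tab","cream","bowl","thermometer"):
        print(n,[(np.round(d["centre"]),round(d["score"],2)) for d in r.mark_of(c,n)])
print(r.camera_info("wrist"))
print(r.observe())
E
```

```text
pics
scene {'fx': 398.83635056536366, 'fy': 398.83635056536366, 'cx': 320.12187802091955, 'cy': 197.10408826610322, 'R': array([[ 0.7067,  0.7075, -0.0036],
       [ 0.4296, -0.4332, -0.7923],
       [-0.5621,  0.5584, -0.6101]]), 't': array([-0.3661, -0.0601,  1.598 ])}
board_center [(array([379., 203.]), 0.85), (array([332., 185.]), 0.73), (array([307., 243.]), 0.41)]
board [(array([316., 198.]), 0.81), (array([392., 231.]), 0.62)]
easel [(array([373., 227.]), 0.58)]
lamp [(array([393., 152.]), 0.91)]
slot [(array([293., 296.]), 0.65)]
tab [(array([262., 258.]), 0.7)]
cream [(array([308., 242.]), 0.65)]
bowl [(array([191., 334.]), 0.87)]
thermometer [(array([412., 191.]), 0.58)]
top {'fx': 456.9993882908818, 'fy': 456.9993882908818, 'cx': 312.5824721857878, 'cy': 198.5651905714039, 'R': array([[ 0.0222, -0.9997,  0.0115],
       [-0.9818, -0.024 , -0.1883],
       [ 0.1885, -0.0071, -0.982 ]]), 't': array([-0.0242,  0.5349,  1.5667])}
board_center [(array([252., 178.]), 0.78), (array([233., 262.]), 0.72)]
board [(array([252., 168.]), 0.91), (array([262., 256.]), 0.55)]
easel [(arra
[... 419 characters left out ...]
: array([[-0.0015, -0.9644, -0.2644,  0.0669],
       [ 1.    , -0.0015, -0.0001,  0.    ],
       [-0.0003, -0.2644,  0.9644, -0.1419],
       [ 0.    ,  0.    ,  0.    ,  1.    ]])}
{'time': 1.0, 'qpos': array([-0.9428,  0.5009, -0.427 ,  1.5504,  0.2208,  1.1384, -0.2103]), 'qvel': array([-0.0013, -0.0002, -0.    ,  0.0007,  0.0001, -0.0008, -0.0007]), 'effort': array([ -0.0011, -56.936 ,  -5.811 , -28.1336,   0.0127,   0.0018,
        -0.    ]), 'ee_pos': array([0.2319, 0.6072, 0.2313]), 'orientation': array([ 0.1814,  0.9834, -0.    ,  0.    ]), 'ft_force': array([-0.3234,  0.6588,  0.2702]), 'torque': array([0.0075, 0.0721, 0.0416]), 'grip_force': 0.0, 'finger_gap': 0.9976635133260339}
```

```bash
python3 - <<'E'
import cv2,numpy as np
a=cv2.imread("pics/scene0.png")[110:360,150:450];b=cv2.imread("pics/top0.png")[100:310,130:480]
cv2.imwrite("pics/s1.png",cv2.resize(a,None,fx=2.4,fy=2.4,interpolation=cv2.INTER_CUBIC));cv2.imwrite("pics/t1.png",cv2.resize(b,None,fx=2.2,fy=2.2,interpolation=cv2.INTER_CUBIC))
E
```

```text
(no output)
```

View pics/s1.png

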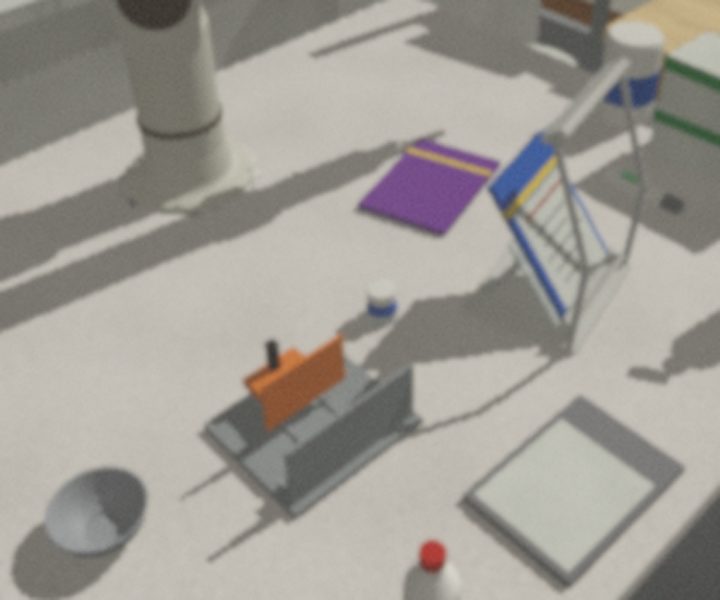

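View pics/t1.png

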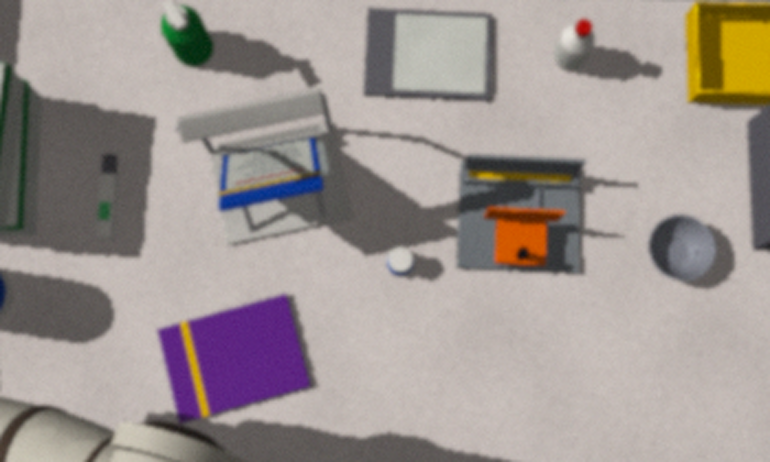

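Candidates: the blue board with yellow band on the stand, at scene px ~(370,195), top ~(252,180), and the purple look-alike lying flat, scene ~(329,188), top ~(237,262). The blue one on the stand is the target. The file is at top ~(367,195), the jar at (312,219) and the bowl at (441,212).

```bash
cat > h.py <<'E'
from rig import r
import numpy as np, cv2
from scipy.optimize import least_squares
from scipy.spatial.transform import Rotation as Ro
np.set_printoptions(precision=4,suppress=True)
CI={c:r.camera_info(c) for c in("scene","top","wrist")}
def wristcam():
    o=r.observe(); T=np.eye(4); T[:3,:3]=Ro.from_quat(o["orientation"]).as_matrix(); T[:3,3]=o["ee_pos"]
    M=np.linalg.inv(T@CI["wrist"]["tool_from_camera"]); return dict(CI["wrist"],R=M[:3,:3],t=M[:3,3])
def proj(c,X):
    p=np.atleast_2d(X)@c["R"].T+c["t"]; return np.c_[c["fx"]*p[:,0]/p[:,2]+c["cx"],c["fy"]*p[:,1]/p[:,2]+c["cy"]]
def tri(obs): # [(cam,px)...]
    s=least_squares(lambda X:np.concatenate([(proj(c,X)-p).ravel() for c,p in obs]),[.6,0,.1],loss="soft_l1")
    return s.x,np.abs(s.fun).max()
def onz(c,p,z):
    d=c["R"].T@[(p[0]-c["cx"])/c["fx"],(p[1]-c["cy"])/c["fy"],1]; o=-c["R"].T@c["t"]; return o+d*(z-o[2])/d[2]
def frame(o,yaw): return np.array(o),Ro.from_euler("z",yaw).as_matrix()
def quat(x,y): # tool x,y axes in world
    return Ro.from_matrix(np.c_[x,y,np.cross(x,y)]).as_quat()
def save(im,name,f=1): cv2.imwrite("pics/"+name,cv2.resize(cv2.cvtColor(im,cv2.COLOR_RGB2BGR),None,fx=f,fy=f,interpolation=cv2.INTER_CUBIC))
E
python3 - <<'E'
from h import *
for n in("lamp","board_center","board","slot","tab","cream"):
    S=[];
    for c in("scene","top"):
        if n=="lamp": r.capture(c)
    a=r.mark_of("scene",n)[:3];b=r.mark_of("top",n)[:3]
    for i in a:
        for j in b:
            X,e=tri([(CI["scene"],i["centre"]),(CI["top"],j["centre"])])
            if e<8: print(n,X,round(e,1),i["score"],j["score"])
for c,n in(("top","lamp"),("top","slot"),("top","easel"),("scene","lamp")):
    m=r.outline_of(c,n)
    if m:
        R=cv2.minAreaRect(np.argwhere(m[0]["mask"])[:,::-1].astype(np.float32)); print(c,n,R)
E
```

```text
lamp [0.6203 0.197  0.3223] 0.3 0.73 0.88
board_center [0.59   0.192  0.1191] 0.8 0.89 0.56
board_center [0.3041 0.254  0.0073] 2.2 0.88 0.57
board [0.3316 0.1537 0.0234] 3.6 0.93 0.88
board [0.6502 0.2101 0.0247] 0.2 0.87 0.75
slot [ 0.6128 -0.2014 -0.003 ] 0.9 0.78 0.97
tab [ 0.4873 -0.2041  0.0854] 0.7 0.62 0.84
cream [ 0.4681 -0.0165 -0.0082] 4.2 0.51 0.68
top lamp ((248.64633178710938, 176.18292236328125), (61.39202880859375, 69.91287231445312), 77.90524291992188)
top slot ((365.4319763183594, 196.4969024658203), (55.66979217529297, 51.44688034057617), 2.602562189102173)
top easel ((249.29364013671875, 176.34716796875), (62.30738067626953, 69.93913269042969), 77.125)
scene lamp ((393.82501220703125, 195.93179321289062), (56.920509338378906, 123.17054748535156), 25.240530014038086)
```

```bash
python3 - <<'E'
from h import *
psi=.22; C=np.array([.59,.192,.119]); Rz=Ro.from_euler("z",psi).as_matrix(); s,c=np.sin(np.radians(35)),np.cos(np.radians(35))
bz=Rz@[-s,0,c]; bx=Rz@[c,0,s]; by=Rz@[0,1,0]
o=r.observe(); print(o["time"])
P=C+.245*bz
for sg in(1,-1):
    y=sg*bx; x=np.cross(y,-bz); q=quat(x,y)
    print(sg,x,r.solve_ik(P,q),r.solve_ik(C+.0435*bz,q),r.solve_ik(C+(.0435+.17)*bz,q))
    for sy in(1,-1):
      print('   place',sy,r.solve_ik([.613,-.2,.17],quat([0,-sg,0],[sg,0,0])))
E
```

```text
1.9
1 [-0.2182  0.9759  0.    ] [-0.4236 -0.2787 -0.0864  2.333   0.2936  0.5155 -0.5075] [ 0.499   0.4627 -1.0816  2.2666  1.6231  0.5085 -1.6391] [-0.4039 -0.2009 -0.0934  2.3416  0.3435  0.4311 -0.5522]
   place 1 None
   place -1 None
-1 [ 0.2182 -0.9759 -0.    ] [-0.5695 -0.2843  0.0323  2.3365  0.3771  0.5328  2.5542] [-0.1692  0.2611 -0.297   2.2846  1.5603  0.1972  1.4298] [-0.5189 -0.2047  0.0069  2.3446  0.3996  0.4418  2.5362]
   place 1 None
   place -1 None
```

```bash
python3 - <<'E'
from h import *
psi=.22; C=np.array([.59,.192,.119]); Rz=Ro.from_euler("z",psi).as_matrix(); s,c=np.sin(np.radians(35)),np.cos(np.radians(35))
bz=Rz@[-s,0,c]; bx=Rz@[c,0,s]; by=Rz@[0,1,0]
q=quat(np.cross(bx,-bz),bx)
print('place',r.solve_ik([.613,-.2,.17],quat([0,1,0],[1,0,0])),r.solve_ik([.613,-.2,.17],quat([0,-1,0],[-1,0,0])))
o=r.observe()
r.move_l(o["ee_pos"]+[0.05,-.05,.15],vel=.25)
r.reach(C+.245*bz,q)
W=wristcam(); im=r.capture("wrist"); save(im,"w1.png",1.2); np.savez("w1.npz",R=W["R"],t=W["t"])
print(r.observe()["qpos"],r.observe()["ee_pos"],r.observe()["time"])
print('grasp',r.solve_ik(C+.0435*bz,q))
k={"c":C,"TL":C+.1075*bz+.0775*by,"TR":C+.1075*bz-.0775*by}
for a in k: print(a,proj(W,k[a]))
for n in("board_center","board","lamp"): print(n,[(d["centre"],d["score"]) for d in r.mark_of("wrist",n)[:2]])
E
```

```text
place [ 0.0811  0.5275  0.2656  1.6391 -0.1581  0.9961  0.3984] [-0.5128  0.9818  1.3516  1.6588 -0.9858  1.3398 -2.1321]
[-0.3131 -0.2764 -0.1779  2.3283  0.2273  0.5049 -0.4435] [0.4533 0.1627 0.3203] 4.3667
grasp [-0.0523  0.2741 -0.4267  2.2809  1.5649  0.232  -1.7019]
c [[317.3065 167.3811]]
TL [[316.938  91.649]]
TR [[317.1299 275.3435]]
board_center [([0.1, 37.0], 0.81)]
board [([36.9, 156.2], 0.64)]
lamp [([518.2, 200.7], 0.97)]
```

View pics/w1.png

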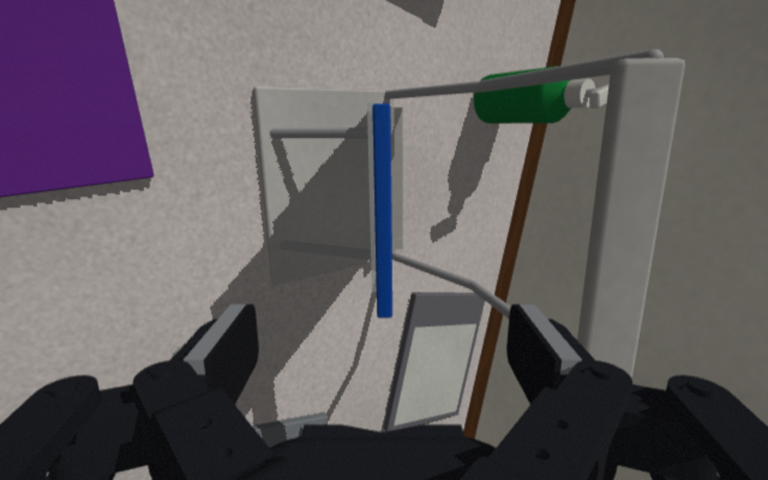

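The close view confirms the target: the blue edge runs down column ~318 (raw), rows 87–264. The lamp is to the right at ~(530,200), and the purple sheet at top left is avoided. I'll measure the edge by colour.

```bash
python3 - <<'E'
from h import *
im=r.capture("wrist"); W=wristcam()
h=cv2.cvtColor(im,cv2.COLOR_RGB2HSV); m=cv2.inRange(h,(105,140,60),(125,255,255)); 
n,l,st,ce=cv2.connectedComponentsWithStats(m); k=1+st[1:,4].argmax(); print(st[k],ce[k])
pts=np.argwhere(l==k)[:,::-1].astype(np.float32); R=cv2.minAreaRect(pts); print(R); bp=cv2.boxPoints(R); bp=bp[bp[:,1].argsort()]
top=bp[:2].mean(0); bot=bp[2:].mean(0); w=min(R[1]); print(top,bot,w)
s,c=np.sin(np.radians(35)),np.cos(np.radians(35))
def B(p):
    Rz=Ro.from_euler("z",p[3]).as_matrix(); return p[:3],Rz@[c,0,s],Rz@[0,1,0],Rz@[-s,0,c]
# weak prior on board z height: ledge 25mm -> centre
def f(p):
    C,x,y,z=B(p); e=C+.1075*z
    a=proj(W,e+.0775*y)[0]; b=proj(W,e-.0775*y)[0]
    return np.r_[a-top,b-bot,(p[2]-.1165)/.002]
so=least_squares(f,[.59,.192,.119,.22],x_scale=.01); print(so.x,so.fun)
C,x,y,z=B(so.x); np.savez("board.npz",C=C,x=x,y=y,z=z)
print(quat(np.cross(x,-z),x), r.solve_ik(C+.05*z,quat(np.cross(x,-z),x)))
E
```

```text
[ 312   86   15  178 2336] [319.6378 171.2093]
((319.0, 174.5), (177.0, 14.0), 90.0)
[319.  86.] [319. 263.] 14.0
[0.5946 0.1982 0.1117 0.2239] [ 0.044  -1.3549  0.5667  1.7918 -2.3787]
[0.5948 0.7455 0.2351 0.1875] [-0.0627  0.2827 -0.4265  2.2761  1.5782  0.2379 -1.7181]
```

```bash
python3 - <<'E'
from h import *
b=np.load("board.npz"); C,x,y,z=[b[k] for k in "Cxyz"]; q=quat(np.cross(x,-z),x)
for d in(.245,.2,.15,.1):
    try: r.move_l(C+d*z,q,vel=.1)
    except r.IKError as e: print("fail",d,e); break
    o=r.observe(); print(d,o["qpos"],o["time"],o["ft_force"])
print(r.solve_ik(C+.05*z,q))
E
```

```text
0.245 [-0.3044 -0.2515 -0.1932  2.3303  0.2443  0.4816 -0.4649] 4.8167 [0.1521 0.5381 0.4599]
0.2 [-0.2514 -0.1383 -0.2361  2.3374  0.3466  0.367  -0.5594] 5.4167 [ 0.3831  0.9383 -0.7808]
0.15 [-0.1954 -0.0039 -0.2883  2.3313  0.5991  0.2629 -0.7979] 6.0667 [-0.237   0.1183  0.2032]
0.1 [-0.2306  0.1303 -0.2484  2.3138  1.0364  0.1986 -1.218 ] 6.7167 [-0.5224  0.3106 -0.0907]
[-0.0974  0.2782 -0.3878  2.2772  1.5771  0.2269 -1.7217]
```

```bash
python3 - <<'E'
from h import *
b=np.load("board.npz"); C,x,y,z=[b[k] for k in "Cxyz"]; q=quat(np.cross(x,-z),x)
r.move_l(C+.05*z,q,vel=.08)
o=r.observe(); print(o["qpos"],o["time"],o["ft_force"])
r.set_gripper(0.0,50)
o=r.observe(); print(o["finger_gap"],o["grip_force"],o["ft_force"],o["torque"],o["ee_pos"]-(C+.05*z))
r.move_l(C+.07*z,vel=.05)
o=r.observe(); print(o["finger_gap"],o["grip_force"],o["ft_force"],o["qpos"],o["time"])
save(r.capture("wrist"),"w2.png",1.0)
E
```

```text
[-0.1924  0.2669 -0.2824  2.2802  1.573   0.1983 -1.7298] 7.4917 [0.5293 0.1419 1.0554]
0.13335253000960204 49.73527550697327 [ 0.7182 -1.3244  3.9378] [-0.1635  0.0285  0.1699] [0.0009 0.0002 0.0009]
0.1334026322738682 49.83950972557068 [2.1595 0.5401 2.0146] [-0.1715  0.2164 -0.3084  2.2933  1.3816  0.1987 -1.5451] 8.7083
```

View pics/w2.png

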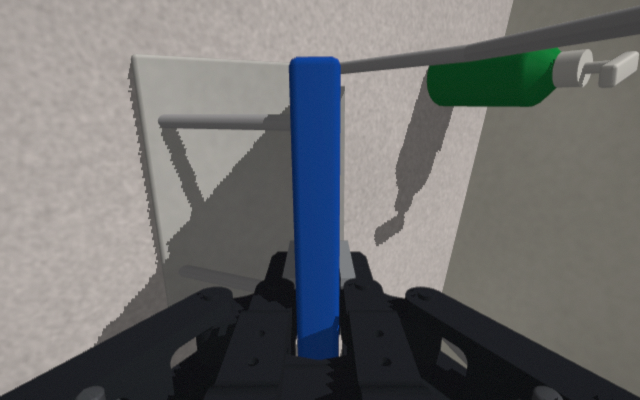

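```bash
python3 - <<'E'
from h import *
b=np.load("board.npz"); C,x,y,z=[b[k] for k in "Cxyz"]; q=quat(np.cross(x,-z),x)
r.move_l(C+.1*z,vel=.08)
r.move_l(C+.25*z+.01*x,vel=.12)
o=r.observe(); print(o["qpos"],o["time"],o["ft_force"],o["finger_gap"])
qd=quat([0,1,0],[1,0,0])
r.move_l([.48,.0,.40],qd,vel=.2)
print(r.observe()["qpos"])
r.move_l([.60,-.2,.33],qd,vel=.2)
o=r.observe(); print(o["qpos"],o["time"],o["ft_force"],o["finger_gap"])
W=wristcam(); im=r.capture("wrist"); save(im,"w3.png",1.2)
t=r.capture("top"); save(t[120:280,290:450],"t3.png",3.5)
print([(d["centre"],d["score"]) for n in("slot","tab") for d in r.mark_of("top",n)[:2]])
print([(d["centre"],d["score"]) for n in("slot","tab") for d in r.mark_of("wrist",n)[:2]])
print('pred slot wrist',proj(W,[.613,-.2,.012]))
E
```

```text
[-0.077  -0.2578 -0.3738  2.3024  0.0974  0.4886 -0.3166] 10.6833 [-0.9041 -0.156  -4.0829] 0.13523651635245956
[ 0.0198  0.0373 -0.0796  1.7333  0.0024  1.3713 -0.0591]
[ 0.2353  0.3612  0.0569  1.4902 -0.0218  1.2904  0.2963] 13.1333 [ 0.6484  0.9171 -3.8116] 0.13244550381129241
[([364.6, 177.0], 0.66), ([312.7, 221.2], 0.29)]
[([213.2, 167.3], 0.96)]
pred slot wrist [[328.3745 157.514 ]]
```

View pics/w3.png

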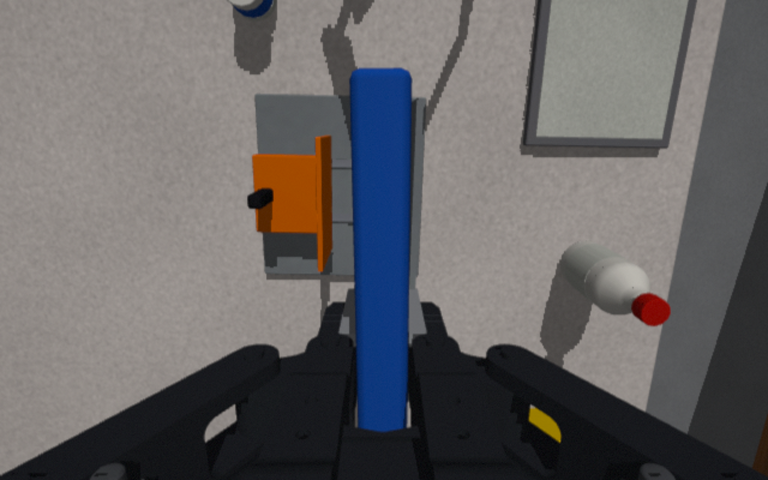

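View pics/t3.png

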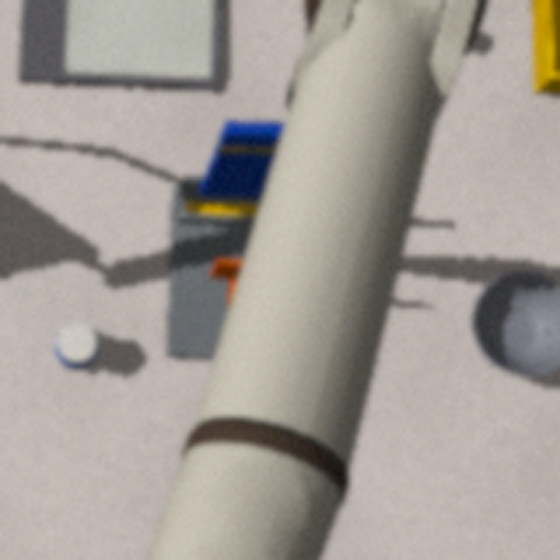

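The wrist view shows the file behind the board: base left edge (256,95)–(267,278), fence right edge (424,98)–(418,280), tab at (262,197), all ×1.2. I'll now compute the file's pose from this and from the yellow strip in the first top image.

```bash
python3 - <<'E'
from h import *
W=wristcam()
for p in((256,95),(267,278)): print('base corner',onz(W,np.array(p)/1.2,.012))
for p in((424,98),(418,280)): print('fence top outer',onz(W,np.array(p)/1.2,.1))
for p in((318,137),(320,271),(331,137),(331,271)): print('plate top',onz(W,np.array(p)/1.2,.111))
print('tab mark z.08',onz(W,(213.2,167.3),.08), 'tab top px',onz(W,np.array([254,200])/1.2,.093))
t=cv2.cvtColor(cv2.imread("pics/top0.png"),cv2.COLOR_BGR2HSV); m=cv2.inRange(t,(18,120,80),(35,255,255)); m[:,:330]=0;m[:,410:]=0;m[:165]=0;m[195:]=0
P=np.argwhere(m>0); print(P.min(0),P.max(0))
cols=np.unique(P[:,1]); u=np.array([P[P[:,1]==c,0].min() for c in cols]); l=np.array([P[P[:,1]==c,0].max() for c in cols]); 
g=cols[2:-2]; 
for nme,v in(("far",u-.5),("near",l+.5)):
    k=np.polyfit(g,v[2:-2],1); print(nme,[onz(CI["top"],(c,np.polyval(k,c)),.012) for c in(cols[0]-.5,cols[-1]+.5)])
o=-CI["top"]["R"].T@CI["top"]["t"]; print("topcam",o)
E
```

```text
base corner [ 0.4689 -0.1023  0.012 ]
base corner [ 0.4654 -0.3049  0.012 ]
fence top outer [ 0.6355 -0.1106  0.1   ]
fence top outer [ 0.634  -0.2741  0.1   ]
plate top [ 0.5463 -0.1422  0.111 ]
plate top [ 0.5433 -0.2611  0.111 ]
plate top [ 0.5572 -0.1422  0.111 ]
plate top [ 0.5533 -0.2611  0.111 ]
tab mark z.08 [ 0.4804 -0.2016  0.08  ] tab top px [ 0.4828 -0.1987  0.093 ]
[177 344] [182 388]
far [array([ 0.6257, -0.1235,  0.012 ]), array([ 0.6214, -0.2885,  0.012 ])]
near [array([ 0.6115, -0.1236,  0.012 ]), array([ 0.6109, -0.2884,  0.012 ])]
topcam [ 0.2304 -0.0003  1.6396]
```

```bash
python3 - <<'E'
from h import *
W=wristcam(); o=r.observe(); ee=o["ee_pos"]
E=onz(W,np.array([381.5,70])/1.2,ee[2]+.0575); print("board +y end rel TCP",E-ee,"cam",-W["R"].T@W["t"]-ee)
ps=-.02; X=np.array([np.cos(ps),np.sin(ps),0]); Y=np.array([-np.sin(ps),np.cos(ps),0]); qd=quat(Y,X)
p=np.array([.598,-.204,.0]); 
dy=-.204-(E[1]-.0775)-0 # not applied unless sane
r.move_l([.598,-.204,.30],qd,vel=.15)
r.move_l([.598,-.204,.218],vel=.12)
r.pause(.3); f0=r.observe()["ft_force"]; print(f0,r.observe()["time"])
im=r.capture("scene"); save(im[150:310,220:420],"s4.png",3)
for i in range(30):
    p=np.array([.598,-.204,.218])+X*(.0015*(i+1)); r.move_l(p,vel=.05)
    o=r.observe(); f=o["ft_force"]-f0
    if i%4==0 or abs(f@X)>2: print(i,o["ee_pos"],f@X,o["torque"])
    if f@X<-4: break
print(o["time"])
E
```

```text
board +y end rel TCP [-0.0002  0.0769  0.0575] cam [-0.0002  0.0669  0.1419]
[-0.318   0.5289 -3.8013] 14.9167
0 [ 0.5996 -0.204   0.218 ] -0.015280950118346211 [ 0.032   0.0541 -0.0192]
4 [ 0.6056 -0.2041  0.218 ] 0.31000268426934297 [-0.0155  0.0268  0.0466]
8 [ 0.6116 -0.2042  0.218 ] 0.7442154328276043 [ 0.0402 -0.0201  0.0478]
12 [ 0.6176 -0.2043  0.218 ] 0.4331239639859371 [-0.0199 -0.0184  0.0371]
15 [ 0.6214 -0.2045  0.2178] -2.2805935794683654 [ 0.1043  0.7726 -0.1525]
16 [ 0.6221 -0.2045  0.2177] -5.083743772287808 [ 0.2215  1.6382 -0.2008]
19.2167
```

View pics/s4.png

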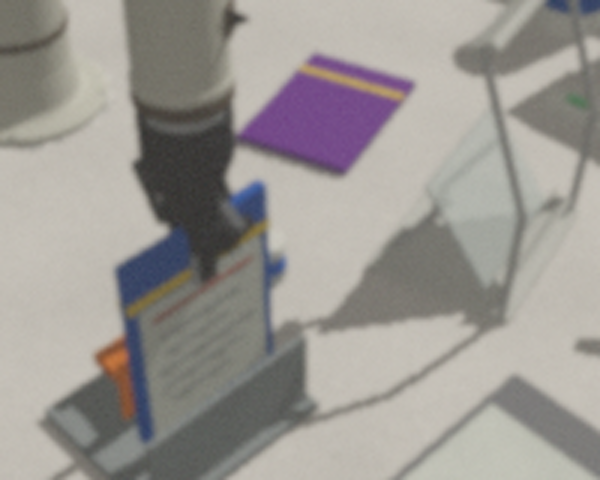

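The scene view shows the board upright over the file with the banded end up, clear of everything else. The fence contact starts at x≈0.6205, so the slot centre is at about 0.6187. Now lowering.

```bash
python3 - <<'E'
from h import *
r.move_l([.6187,-.2044,.218],vel=.05); r.pause(.2); f0=r.observe()["ft_force"]; print(f0)
r.move_l([.6187,-.2044,.205],vel=.05); 
for i in range(40):
    z=.205-.0015*(i+1); r.move_l([.6187,-.2044,z],vel=.05)
    o=r.observe(); f=o["ft_force"]-f0
    if i%4==0 or np.abs(f).max()>2: print(i,z,o["ee_pos"],f,o["torque"])
    if f[2]>8: break
print(o["time"],o["finger_gap"])
save(r.capture("scene")[150:310,220:420],"s5.png",3)
E
```

```text
[ 0.0853  0.4389 -3.205 ]
0 0.2035 [ 0.6188 -0.2044  0.2036] [ 0.7135 -1.0466  0.0114] [ 0.0309 -0.0344  0.0164]
4 0.19749999999999998 [ 0.6186 -0.2044  0.1973] [-0.2597 -1.3266 -0.4728] [-0.0143  0.0078  0.028 ]
8 0.19149999999999998 [ 0.6186 -0.2043  0.1913] [ 0.662  -0.7399 -0.2369] [ 0.0128 -0.0524  0.0222]
12 0.1855 [ 0.6186 -0.2044  0.1853] [-0.1156  0.4757 -0.436 ] [0.0136 0.0109 0.016 ]
16 0.1795 [ 0.6186 -0.2044  0.1794] [-0.7172  0.09   -0.0134] [-0.0115  0.0032 -0.0067]
20 0.1735 [ 0.6186 -0.2044  0.1733] [-0.292   0.0498 -0.7895] [-0.0041  0.0182  0.0108]
24 0.16749999999999998 [ 0.6196 -0.2039  0.1691] [-1.6931  1.8832  8.0376] [ 0.2664  0.4893 -0.1078]
26.325 0.13565333206162689
```

```bash
python3 - <<'E'
from h import *
r.move_l([.6187,-.2044,.169],vel=.05); r.set_gripper(.5); o=r.observe(); print(o["ee_pos"],o["ft_force"],o["finger_gap"])
r.move_l([.6187,-.2044,.26],vel=.12)
r.move_l([.56,-.2044,.32],vel=.2)
r.set_gripper(0.0,20)
W=wristcam(); im=r.capture("wrist"); save(im,"w6.png",1.2)
print([(d["centre"],d["score"],onz(W,d["centre"],.08)) for d in r.mark_of("wrist","tab")[:2]], r.observe()["time"])
E
```

```text
[ 0.6187 -0.2046  0.169 ] [ 0.4983 -0.1554 -0.5328] 0.5003977363975947
[([246.2, 167.1], 0.95, array([ 0.48  , -0.2027,  0.08  ]))] 29.0917
```

View pics/w6.png

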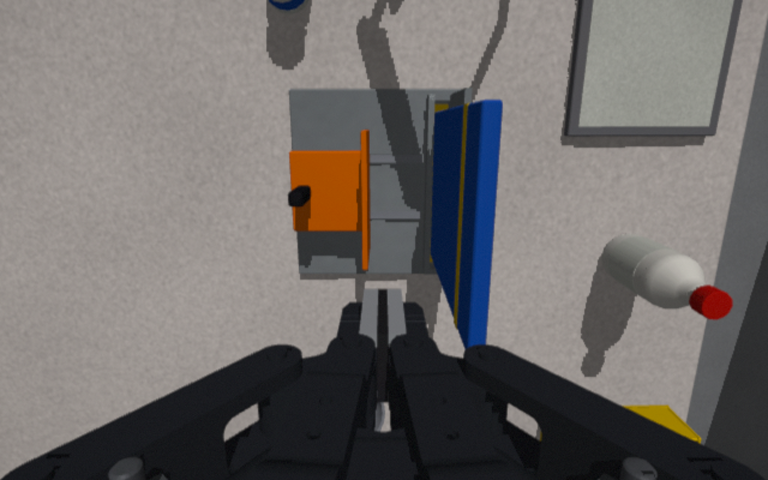

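The board stands in the slot; its top edge is at (490,100)–(475,345) and the tab at (297,196), both ×1.2. Next I push the tab from behind with closed fingers.

```bash
python3 - <<'E'
from h import *
X=np.array([np.cos(-.02),np.sin(-.02),0])
r.move_l([.43,-.2015,.25],vel=.2)
r.move_l([.43,-.2015,.066],vel=.12)
r.pause(.2); f0=r.observe()["ft_force"]; P=np.array([.43,-.2015,.066]); print(r.observe()["qpos"],r.observe()["time"])
d=0
while d<.125:
    d+=.01 if d<.075 else .002
    r.move_l(P+d*X,vel=.06); o=r.observe(); f=(o["ft_force"]-f0)
    if d<.075 or int(d*1000)%6<2 or f@X<-5: print(round(d,3),o["ee_pos"],f)
    if f@X<-9: break
print(o["time"])
W=wristcam(); save(r.capture("wrist"),"w7.png"); save(r.capture("scene")[150:310,220:420],"s7.png",3)
E
```

```text
[ 0.3235  0.412   0.0685  2.1164 -0.0477  0.6136  0.4053] 31.8667
0.01 [ 0.4408 -0.2017  0.0661] [ 0.3123 -0.3884  1.0644]
0.02 [ 0.4506 -0.2019  0.066 ] [ 0.4787 -0.9459  1.5168]
0.03 [ 0.4605 -0.2021  0.066 ] [ 1.1921 -1.1817  1.565 ]
0.04 [ 0.4707 -0.2023  0.066 ] [ 0.2333 -0.5402  0.6278]
0.05 [ 0.481  -0.2025  0.0661] [ 0.5786 -0.223   0.8793]
0.06 [ 0.491  -0.2027  0.0661] [0.2358 1.5125 1.5833]
0.07 [ 0.501  -0.2029  0.0661] [-0.5507  0.3438  0.9779]
0.084 [ 0.5139 -0.2032  0.066 ] [-1.0074 -1.2545  1.474 ]
0.09 [ 0.5202 -0.2033  0.0659] [-0.1669 -0.1223  1.0963]
0.096 [ 0.5263 -0.2034  0.066 ] [-1.4669 -0.4206  0.6942]
0.102 [ 0.5294 -0.2035  0.0659] [-9.7857  0.3028  7.9298]
37.15
```

View pics/s7.png

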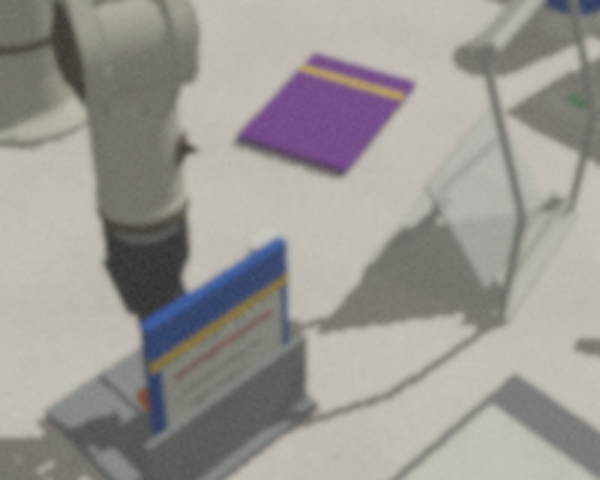

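The board is upright and the bookend stopped at x≈0.529, close to the predicted 0.528. I'll press a little firmer, retreat and check.

```bash
python3 - <<'E'
from h import *
X=np.array([np.cos(-.02),np.sin(-.02),0]); P=np.array([.43,-.2015,.066])
for d in(.104,.106):
    r.move_l(P+d*X,vel=.03); o=r.observe(); print(d,o["ee_pos"],o["ft_force"])
    if o["ft_force"][0]<-16: break
r.move_l(P+.06*X,vel=.1); r.move_l(P+.06*X+[0,0,.2],vel=.15); r.move_l([.56,-.2044,.34],vel=.15)
W=wristcam(); save(r.capture("wrist"),"w8.png",1.2)
print([(d["centre"],d["score"],onz(W,d["centre"],.08)) for d in r.mark_of("wrist","tab")[:2]], r.observe()["time"])
E
```

```text
0.104 [ 0.5294 -0.2035  0.0658] [-15.5121   0.896   12.1382]
0.106 [ 0.5294 -0.2035  0.0656] [-19.8504   2.9509  16.7537]
[([308.6, 161.4], 0.74, array([ 0.5472, -0.2009,  0.08  ]))] 40.775
```

View pics/w8.png

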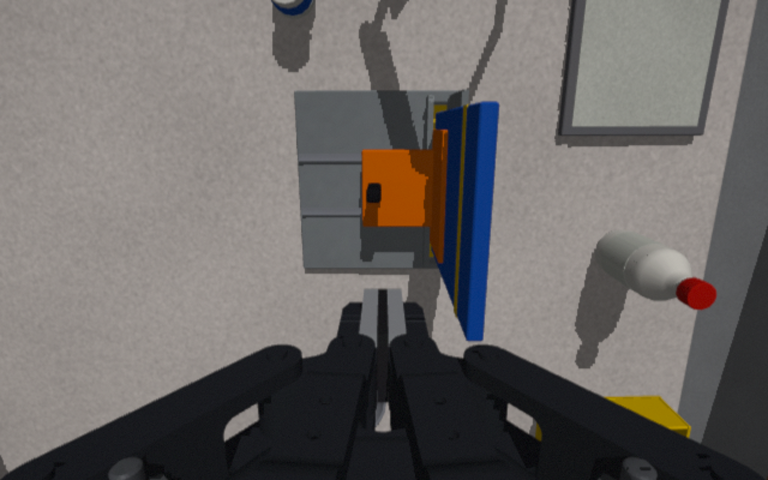

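The orange plate is flat against the board, which is held upright against the fence, and the robot is clear of everything.

```bash
python3 -c "
from rig import r
print(r.close_job())"
```

```text
the job is handed in; nothing more can be done
None
```

The blue board is standing in the file slot with its yellow-banded end up, the bookend is pushed up against it, and the job was handed in at about 41 s with the gripper clear of everything. The force reading as the board went in put its foot on the slot floor, though I did not measure its height again afterwards.

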